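# Load the connector inspection box and hold its sprung shutter half open

### The arm

A 6-joint arm with a two-finger parallel gripper is mounted at the origin on the work surface. World frame = base frame: x ahead of the robot, y to its left, z up, the work surface at z = 0. Lengths are in m, angles in rad, forces in N, time in s.
With the tool pointing down it reaches from about 0.35 to 0.85 m from the base axis. Payload 8.1 kg.
Tool frame: the origin (TCP) lies midway between the tips of the shut fingers; the grasp point (between the pads) lies robot.grasp_offset behind it (robot.grasp_offset is the distance from the TCP to the grasp point, in m); z points along the fingers, y is the direction in which the jaws open and shut (so a half turn about z gives the same grasp; the last joint's range is limited). The gripper opens to 93 mm and grips with 3 to 60 N. Pads are 15 mm wide; open, the fingers measure 128 mm over their backs; the gripper's body (75 mm by 188 mm) begins 65 mm behind the grasp point.
Start: joints at [1.041, 0.13, 1.488, -0, 1.523, -0.085], TCP at [0.258, 0.542, 0.219] pointing down, gripper open.
Joint ranges: [-2.96, 2.96], [-0.89, 2.26], [0.02, 2.5], [-1.34, 4.48], [0, 2.73], [-2.66, 2.66]. Speed limits (rad/s): [2.39, 2.39, 2.79, 3.14, 3.14, 3.14].

### API

Orientations are given as a rotation vector (axis times angle).
In Python, from plant import robot gives the robot as it stands.
- The arm moves only by the shell command python3 -m handwheel 'ROWS' [OPENING] [FORCE]. ROWS is text: rows parted by semicolons, each of 6 numbers parted by spaces: the shift along the world's x, y, z each as a share of 0.3 m, from -1 to 1, then the turn, a rotation vector about the world's x, y, z each as a share of 45 degrees, from -1 to 1. A call has 1 to 5 rows; each row is the pose to reach, as a shift and turn from the pose commanded when the call began; what a row does not reach only later rows make up. A row lasts 1/10 s, in which the tool goes at most 50 mm and 8.59 degrees, less where a joint would pass 70% of its speed; a pose out of reach is approached as far as the arm can. A call with a number of a shift or a turn outside -1 to 1 is refused whole. A call with a gripper value outside its range is refused whole. OPENING is the closure, from -1 (fully open) to 1 (shut), set as the call begins (- or left out, the last holds). The fingers move at their own pace and stop on an object; FORCE is the grip in N (left out, the last holds). Time passes only in rows, so rows that repeat a pose let the fingers close. It gives the time, the measured TCP pose, the force and the opening at its end, in the units of the state.
- robot.read_state(): the state, without advancing time (a new reading comes with each control period).
- robot.read_camera(name): name is "scene" or "top"; returns (picture, depth): 400x640x3 uint8, red, green, blue; 400x640 float32, m along the optical axis (not along the pixel's ray), 0 where there is no reading.
- robot.camera_model(name): a dict with "camera_matrix" (3x3 intrinsics, pixels), "dist" ([k1, k2, p1, p2, k3] as OpenCV has them; the pictures are not rectified), "pose" (4x4, takes a point from camera to world coordinates). Camera axes: x right, y down, z forward; pixel columns grow to the right and rows downward; lengths in m; the calibration is good to about 2 mm. A picture is of the moment at which its call begins. camera_model takes no time and is no camera call.
- robot.close_job(): hands the job in, once; it reports no verdict.
Trained networks look in the newest picture that a camera, given by its name, has taken for a name from the list of things; names that differ only in an ending like _2 or _b are one class to them, and where a whole thing is asked for, a point or a joint stands for the part that bears it (a point fixed in the world has none). Each returns a list of dicts, best first, with "conf" (0 to 1); they miss things now and then, are a little off and sometimes report something else, mostly with a low value. They report only what shows in the picture. A call takes as long as a camera call.
- robot.look_for(camera, query): "rect" ([centre column, centre row, width, height] in pixels, round what is visible of it).
- robot.silhouettes(camera, query): "pixels" (400x640 bool, what is visible of it) and "rect" ([centre column, centre row, width, height] in pixels, round what is visible of it).
- robot.tip_of(camera, query): "at" ([row, column] in pixels: a listed point, or the origin of a listed thing).
The state is a dict: "t": time; "q": joint angles; "dq": joint speeds; "joint_torque": joint torques, N m; "tool_pos": TCP position; "orientation": TCP orientation; "force": force on the tool from outside, world axes, zero at the start; "wrist_torque": the same for the moment, N m; "opening": finger opening in m.
Only numpy, scipy, OpenCV 4.12 (cv2) and the standard library are available. Lean on these libraries where they do the work, as an engineer would, in place of code of your own. Each camera call takes 0.05 s, during which the arm holds its last target.

### The job

Pull the bottom-hinged blue door of the grey inspection box well down by its yellow lip, put the connector with the green face into the pocket behind the door, and push the door fully shut. Only then slide the red tab of the sprung shutter on top of the box to half travel (the green mark) and finish while still holding it there, because it springs closed if let go. Leave the orange connector, the tape rolls and the snips where they are.

Things in the scene. Friction and masses are not known exactly. Their poses are not given: they have to be found in the camera images.
- box: Grey inspection box fixed to the bench, 160 deep (x) x 220 wide (y) x 130 mm high, turned by up to 0.3 rad. Origin: centre of its underside; z up, +x from the door side (facing the robot) to the back, +y to the left seen from the door. The flat roof has a 60 mm square aperture covered by a steel shutter plate (top 135 mm above the bench, x -75 to +33 mm).
- half_mark (a point): The green half-travel mark on the box roof, behind the red tab, at box x = +57, y = 0 mm, 131 mm above the bench. The tab stands level with it in box y at half travel. A white mark at box y = -30 mm shows closed, a red one at +30 mm fully open.
- door (a joint): Angle of the blue bottom-hinged door, rad: 0 upright and shut, growing as its top tilts out and down towards the robot, stop at 0.9. Stiff hinge: it stays where it is left and takes about 0.4 N m to turn (3 to 6 N at the lip). Starts shut or ajar (0 to 0.1). Well down is more than 0.6; fully shut is less than 0.06.
- door_hinge (a point): Middle of the hinge axis at the door's lower edge: box x = -80, y = 0 mm, 20 mm above the bench. Axes move with the door: y along the hinge (box y), z up the door, x into the box when shut. The door panel is 8 mm thick (x -8 to 0), 190 mm wide and reaches 110 mm up from the hinge.
- door_lip (a point): Middle of the top edge of the yellow lip, the door's handle: an upright tab 80 mm wide (y), 8 mm thick (door x -8 to 0), its top 155 mm from the hinge. Shut, it stands 45 mm above the roof (top 175 mm above the bench), with only the flat shutter plate within 75 mm behind it: grip it from above or hook it from behind to pull; push its front to shut.
- pocket (a point): Centre of the inner floor of the aluminium pocket on the back of the door, open at its top: inside 62 deep (x) x 122 wide (y) x 58 mm high; 31 mm behind and 6 mm above the hinge when shut. Axes as door_hinge: it tilts with the door. With the door at about 0.75 its mouth is open from straight above, between lip and box front.
- connector_green: The connector to load: black block 40 (x) x 30 (y) x 28 mm high with green top patch and green end face, about 40 g, lying loose on the bench. Origin: centre of its underside; x along its length. It stands to the left or right in front of the box.
- connector_orange: The connector to leave alone: same shape, orange top patch and end face. Origin: centre of its underside.
- shutter_tab (a point): Centre of the top face of the shutter's red upright tab, 30 (x) x 12 (y) x 40 mm high, the handle to grip or push: 175 mm above the bench (the tab's foot at 135 mm), at box x = +15 mm, and box y = -30 mm when closed. Axes as the box's.
- shutter (a joint): Travel of the shutter in m: 0 closed, growing towards box +y (tab and plate move together), stop at 0.060, half travel 0.030. A spring pulls it closed with 3.3 N when closed, rising by 1.1 N per 10 mm: 6.6 N at half travel, 9.9 N at the stop.
- tape_black: Loose black tape roll, 90 mm across, 19 mm high, lying flat; leave alone. Origin: centre of its underside.
- tape_tan: Loose tan tape roll, 84 mm across, 19 mm high, lying flat; leave alone. Origin: centre of its underside.
- snips: Loose snips with yellow and orange handles, about 150 mm long, 10 mm high, lying flat; leave alone. Origin: near their middle, on the bench.

How it is judged:
By the outcome, as a careful person would: the job done as asked, in the order asked, and still so for the second after the job is handed in, while the arm keeps its last pose, push and grip.
It also fails if it takes over 72 s, if anything falls off the work surface, if the arm or the gripper's body presses on something with over 40 N, if the wrist force passes 120 N, or if a joint passes its speed limit or range.

## Working session

There is one attempt and no reset: what is moved stays moved. The work goes in short steps, Python scripts to look and compute and a shell command to move; the robot and the scene stay as the last step left them, time stands still between calls to the robot, and variables do not carry over. Pictures are saved under pics/ and viewed, and the job is handed in when it is done.

```bash
ls; mkdir -p pics; python3 - <<'E'
from plant import robot
import cv2,numpy as np
print(robot.read_state(), robot.grasp_offset)
for n in("scene","top"):
    im,d=robot.read_camera(n); cv2.imwrite(f"pics/{n}0.png",im[:,:,::-1]); np.save(f"pics/{n}0d.npy",d)
    m=robot.camera_model(n); print(n,m)
    for q in("connector_green","connector_orange","door_lip","shutter_tab","half_mark","door_hinge","pocket","box"):
        r=robot.tip_of(n,q); print(q,[(np.round(x["at"],1),round(x["conf"],2)) for x in r[:2]])
E
```

```text
pics
{'t': 0.0, 'q': array([ 1.04060685e+00,  1.31129117e-01,  1.48926354e+00, -1.64719359e-05,
        1.52303143e+00, -8.53238295e-02]), 'dq': array([ 0.00035446, -0.00127291,  0.00106916, -0.00030178,  0.00058259,
        0.00088478]), 'joint_torque': array([ 4.09980112e-04, -5.59838820e+01, -4.91762888e+01,  7.70007935e-02,
        3.51962820e-02, -1.00200257e-04]), 'tool_pos': array([0.25785464, 0.54113034, 0.21761525]), 'orientation': array([-6.92924849e-01, -3.06366855e+00,  2.74901311e-03]), 'force': array([-0.0759475 ,  0.59472637,  0.69966844]), 'wrist_torque': array([0.0244734 , 0.01799085, 0.03211039]), 'opening': 0.09290068102214916} 0.0188
scene {'camera_matrix': array([[453.19913206,   0.        , 310.69011466],
       [  0.        , 453.19913206, 202.1224202 ],
       [  0.        ,   0.        ,   1.        ]]), 'dist': array([0.03175074, 0.        , 0.        , 0.        , 0.        ]), 'pose': array([[ 0.65367091,  0.52762357, -0.54251978,  1.25917358],
       [ 0.75677267, -0.45864948,  0.46576366, -0.52265092],
       [-0.00307853, -0.71502029, -0.69909692,  1.01
[... 686 characters left out ...]
 0.00488833, -0.99199412,  0.12618942,  0.4436444 ],
       [-0.9999582 , -0.00387398,  0.00828246,  0.05660547],
       [-0.00772729, -0.12622464, -0.99197159,  1.09479582],
       [ 0.        ,  0.        ,  0.        ,  1.        ]])}
connector_green [(array([250.1, 438.1]), 0.5)]
connector_orange [(array([252.2, 232.2]), 0.61)]
door_lip [(array([204.7, 316.1]), 0.79), (array([196.6, 314. ]), 0.52)]
shutter_tab [(array([163.2, 322.7]), 0.8)]
half_mark [(array([148. , 314.1]), 0.9), (array([201.8, 315. ]), 0.27)]
door_hinge [(array([206.1, 312.6]), 0.81)]
pocket [(array([193.7, 316. ]), 0.58), (array([205.5, 313.6]), 0.45)]
box [(array([180. , 311.7]), 0.84), (array([206.4, 313.9]), 0.34)]
```

View pics/scene0.png

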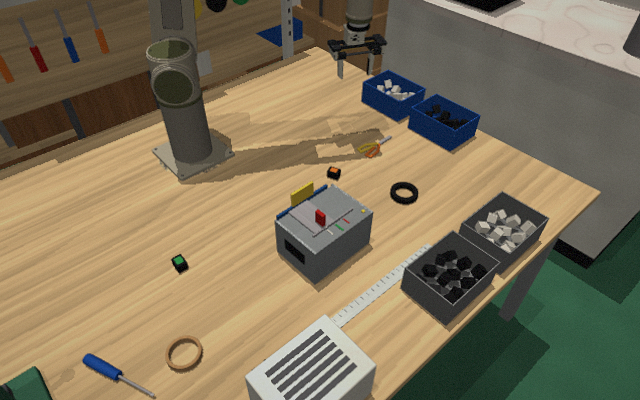

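View pics/top0.png

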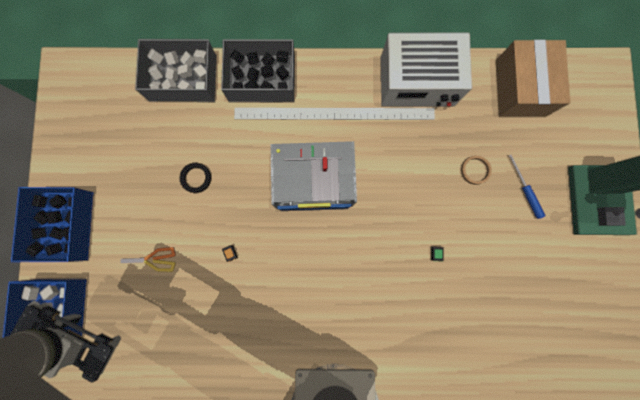

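```bash
cat > h.py <<'E'
import numpy as np,cv2
from plant import robot
def ray(n,uv):
    m=robot.camera_model(n);uv=np.array(uv,float).reshape(-1,1,2)
    p=cv2.undistortPoints(uv,m["camera_matrix"],m["dist"]).reshape(-1,2)
    d=np.c_[p,np.ones(len(p))]@m["pose"][:3,:3].T
    return m["pose"][:3,3],d
def atz(n,uv,z):
    o,d=ray(n,uv); return o+d*((z-o[2])/d[:,2])[:,None]
def cloud(n,D,mask=None):
    mask=(D>0) if mask is None else mask&(D>0)
    r,c=np.nonzero(mask); o,d=ray(n,np.c_[c,r]); return o+d*D[r,c][:,None],r,c
E
cat > m1.py <<'E'
from h import *
im=cv2.imread("pics/top0.png");D=np.load("pics/top0d.npy")
P,r,c=cloud("top",D)
sel=(P[:,2]>.12)&(P[:,2]<.145)&(P[:,0]>.35)&(P[:,0]<.75)&(abs(P[:,1]-.05)<.2)
sel&=(c>260)&(c<370)&(r>130)&(r<215)
Q=P[sel]; print(len(Q),np.median(Q[:,2]))
print("roof rect",cv2.minAreaRect(Q[:,:2].astype(np.float32)))
print("half",atz("top",[314.1,148],.131),"tab",atz("top",[322.7,163.2],.175),"lip",atz("top",[316.1,204.7],.175),"box roof centre?",)
hsv=cv2.cvtColor(im,cv2.COLOR_BGR2HSV)
def col(lo,hi,win,z,name):
    m=cv2.inRange(hsv,lo,hi); w=np.zeros_like(m); a,b,e,f=win; w[b:f,a:e]=1; m=m*w
    rr,cc=np.nonzero(m); 
    if len(rr)==0: print(name,"none");return
    X=atz("top",np.c_[cc,rr],z); R=cv2.minAreaRect(X[:,:2].astype(np.float32)); dd=cloud("top",D,m>0)[0]
    print(name,len(rr),(cc.mean(),rr.mean()),X.mean(0),R,"depth z",np.median(dd[:,2]),dd[:,:].mean(0))
col((40,80,60),(85,255,255),(425,240,450,265),.028,"green")
col((5,120,120),(20,255,255),(220,240,240,265),.028,"orange")
col((20,120,120),(35,255,255),(290,195,340,215),.17,"lip")
col((0,150,80),(8,255,255),(315,155,335,175),.175,"tab")
col((40,80,60),(85,255,255),(300,140,325,160),.131,"half")
for n,b in(("top",(420,235,456,271)),("top",(265,135,365,215))):
    a=im[b[1]:b[3],b[0]:b[2]]; s=int(500/a.shape[1]); cv2.imwrite(f"pics/crop_{b[0]}.png",cv2.resize(a,None,fx=s,fy=s,interpolation=0))
E
python3 m1.py
```

```text
5035 0.13083787873441233
roof rect ((0.6295019388198853, 0.06438188254833221), (0.17308877408504486, 0.2207551747560501), 2.2271835803985596)
half [[0.69953845 0.06134196 0.131     ]] tab [[0.64919128 0.03958426 0.175     ]] lip [[0.54537957 0.05559875 0.175     ]] box roof centre?
green 85 (np.float64(438.0352941176471), np.float64(253.4470588235294)) [ 0.42640561 -0.28478849  0.028     ] ((0.42632871866226196, -0.28469952940940857), (0.022192541509866714, 0.025419777259230614), 87.90999603271484) depth z 0.027958855397167914 [ 0.42640215 -0.28481851  0.02790094]
orange 67 (np.float64(228.32835820895522), np.float64(253.01492537313433)) [0.42456734 0.30070819 0.028     ] ((0.4244009852409363, 0.30067476630210876), (0.023882443085312843, 0.020863262936472893), 26.855152130126953) depth z 0.02918720234852845 [0.42459313 0.30037966 0.02942932]
lip 105 (np.float64(314.03809523809525), np.float64(204.75238095238095)) [0.5457831  0.06067469 0.17      ] ((0.5455672740936279, 0.06072138249874115), (0.008666670881211758, 0.07419471442699432), 2.849963903427124) depth z 0.17456167106657539 [0.54531192 0.06062819 0.17366685]
tab 46 (np.float64(324.5), np.float64(163.0)) [0.64972155 0.03511272 0.175     ] ((0.6497424840927124, 0.03510667756199837), (0.03042479418218136, 0.007466124836355448), 0.08356241136789322) depth z 0.17503951452675176 [0.64971359 0.0351136  0.175019  ]
half 22 (np.float64(312.3181818181818), np.float64(150.5909090909091)) [0.69258652 0.06597244 0.131     ] ((0.6917763948440552, 0.06566612422466278), (0.02691584825515747, 0.0052057895809412), 6.492196083068848) depth z 0.13152648452262172 [0.69239193 0.0659655  0.13174075]
```

View pics/crop_420.png

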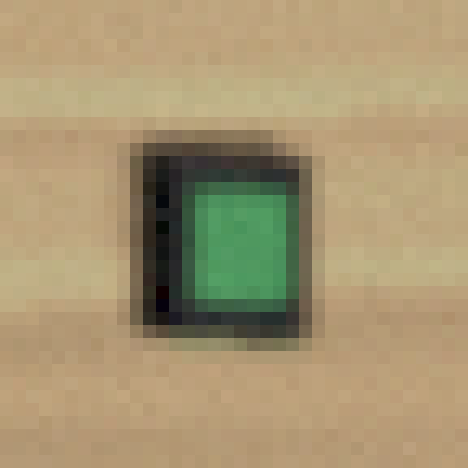

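View pics/crop_265.png

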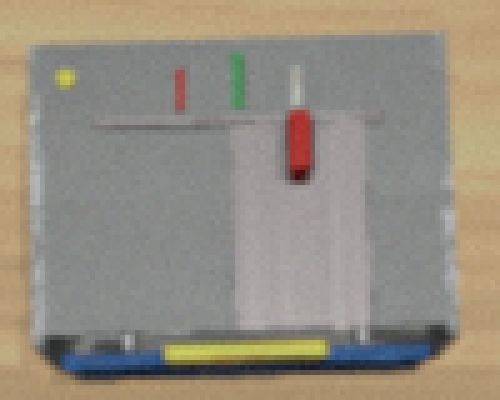

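Top view: box at about (313,175) px. Half mark, tab and lip agree on a box centre of (0.635, 0.064) and yaw of about 0.037. The green connector is at (438,253) px, which is (0.426, -0.285), with its long side along x. I'll hook the lip from behind first, jaws along y.

```bash
python3 -m handwheel '0.47 -0.68 0.1 0 0 0.5;0.47 -0.68 0.1 0 0 0.5;0.47 -0.68 0.1 0 0 0.5;0.47 -0.68 0.1 0 0 0.5;0.47 -0.68 0.1 0 0 0.61' 1 20
```

```text
t: 1.4
tool_pos: [0.3974, 0.3396, 0.2486]
orientation: [-0.056, 3.141, 0.001]
force: [0.7, 0.7, 0.5]
opening: 0.0575
```

```bash
python3 -m handwheel '0.53 -0.74 0 0 0 0;0.53 -0.74 0 0 0 0;0.53 -0.74 0 0 0 0;0.53 -0.74 0 0 0 0;0.53 -0.74 0 0 0 0'
python3 -m handwheel '0.13 -0.18 0 0 0 0;0.13 -0.18 0 0 0 0;0.13 -0.18 -0.2 0 0 0;0.13 -0.18 -0.2 0 0 0'
```

```text
t: 1.9
tool_pos: [0.5432, 0.1361, 0.2484]
orientation: [-0.054, 3.14, 0.0]
force: [1.1, 1.3, -0.2]
opening: 0.0177
t: 2.3
tool_pos: [0.5784, 0.0835, 0.1826]
orientation: [0.052, -3.133, 0.0]
force: [-0.7, 0.9, -1.1]
opening: 0.0005
```

```bash
python3 - <<'E'
from h import *
im,d=robot.read_camera("scene"); cv2.imwrite("pics/s1.png",cv2.resize(im[120:290,230:420,::-1],None,fx=4,fy=3.5))
E
```

```text
(no output)
```

View pics/s1.png

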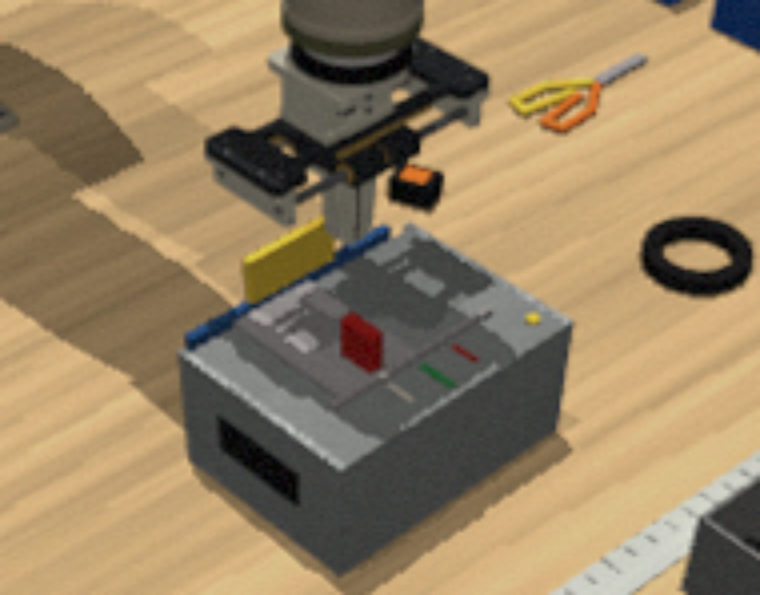

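```bash
python3 -m handwheel '0 0 0 0 0 0;0.06 -0.07 0 0 0 0;0.06 -0.07 0 0 0 0'
```

```text
t: 2.65
tool_pos: [0.6013, 0.0622, 0.191]
orientation: [-0.054, 3.137, -0.001]
force: [-0.6, 0.3, 0.5]
opening: 0.0005
```

```bash
python3 -m handwheel '0 0 -0.12 0 0 0;0 0 -0.12 0 0 0;-0.1 0 -0.12 0 0 0;-0.12 0 -0.12 0 0 0;-0.12 0 -0.12 0 0 0'
```

```text
t: 3.15
tool_pos: [0.5634, 0.0636, 0.1542]
orientation: [-0.055, 3.139, 0.0]
force: [-0.0, 0.0, 0.6]
opening: 0.0004
```

```bash
python3 -m handwheel '-0.05 0 0 0 0 0;-0.1 0 -0.01 0 0 0;-0.15 0 -0.025 0 0 0;-0.2 -0.01 -0.045 0 0 0;-0.2 -0.01 -0.045 0 0 0'
```

```text
t: 3.65
tool_pos: [0.5035, 0.0602, 0.1399]
orientation: [-0.054, 3.139, 0.0]
force: [0.3, -0.3, 0.5]
opening: 0.0005
```

```bash
python3 -m handwheel '-0.04 0 -0.02 0 0 0;-0.08 0 -0.045 0 0 0;-0.12 0 -0.07 0 0 0;-0.14 0 -0.08 0 0 0;-0.14 0 -0.08 0 0 0'; python3 - <<'E'
from h import *
im,d=robot.read_camera("scene"); cv2.imwrite("pics/s2.png",cv2.resize(im[120:290,230:420,::-1],None,fx=4,fy=3.5))
E
```

```text
t: 4.15
tool_pos: [0.4616, 0.0601, 0.1152]
orientation: [-0.054, 3.141, -0.0]
force: [0.3, 0.5, 0.8]
opening: 0.0006
```

View pics/s2.png

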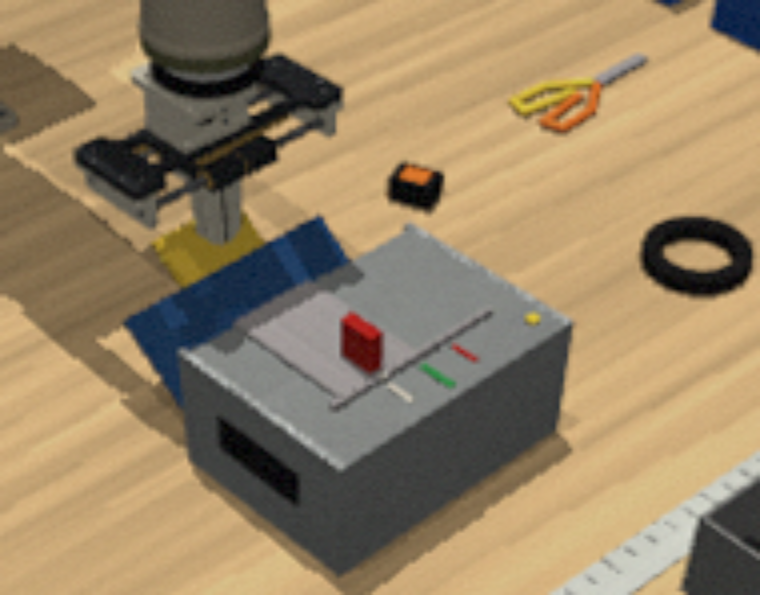

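The door is well down: its top edge is tilted out, the lip under the fingertip at about (210,240) in the crop. Next I go up and over to the connector.

```bash
python3 -m handwheel '0 0 0.15 0 0 0;0 0 0.3 0 0 0;0 -0.3 0.3 0 0 -0.3;0 -0.5 0.3 0 0 -0.6;0 -0.7 0.3 0 0 -0.8' -1
python3 -m handwheel '-0.1 -0.8 0 0 0 -0.9;-0.1 -0.8 0 0 0 -0.9;-0.1 -0.8 0 0 0 -0.9;-0.1 -0.8 0 0 0 -0.9;-0.1 -0.8 0 0 0 -0.9'
```

```text
t: 4.7
tool_pos: [0.462, -0.0915, 0.206]
orientation: [0.655, 3.071, -0.0]
force: [1.0, -1.0, 0.0]
opening: 0.0357
t: 5.2
tool_pos: [0.4309, -0.333, 0.2051]
orientation: [1.681, 2.653, -0.0]
force: [1.4, 0.3, 0.8]
opening: 0.0755
```

```bash
cat > m2.py <<'E'
from h import *
import sys
im,D=robot.read_camera("top"); tag=sys.argv[1]; cv2.imwrite(f"pics/{tag}.png",cv2.resize(im[130:280,250:450,::-1],None,fx=4,fy=4)); np.save(f"pics/{tag}d.npy",D)
hsv=cv2.cvtColor(im,cv2.COLOR_RGB2HSV)
def col(lo,hi,win,name):
    m=cv2.inRange(hsv,lo,hi); w=np.zeros_like(m); a,b,e,f=win; w[b:f,a:e]=1; m=m*w
    if m.sum()==0: print(name,"none");return
    X=cloud("top",D,m>0)[0]; print(name,len(X),X.mean(0),X.min(0),X.max(0))
    return X
L=col((20,120,100),(35,255,255),(285,190,345,270),"lip")
if L is not None:
    yaw=.037;c=np.array([.635,.0639]);R=np.array([[np.cos(yaw),np.sin(yaw)],[-np.sin(yaw),np.cos(yaw)]])
    b=(L[:,:2]-c)@R.T; a=np.arctan2(-80e-3-b[:,0],L[:,2]-.02); print("door angle",np.median(a),a.min(),a.max())
col((40,80,60),(85,255,255),(425,240,450,265),"green")
print(robot.read_state()["tool_pos"])
E
python3 m2.py t3
```

```text
lip 433 [0.45565641 0.05806693 0.11197561] [ 0.43658116  0.0187814  -0.00189389] [0.4739717  0.09745786 0.12838415]
door angle 0.8178355920499208 0.7897815435762592 1.7541426590434581
green 84 [ 0.4260555  -0.28478134  0.02767724] [ 0.41368764 -0.29703178  0.02290416] [ 0.43872499 -0.27258493  0.03363769]
[ 0.42949532 -0.33808748  0.20494537]
```

View pics/t3.png

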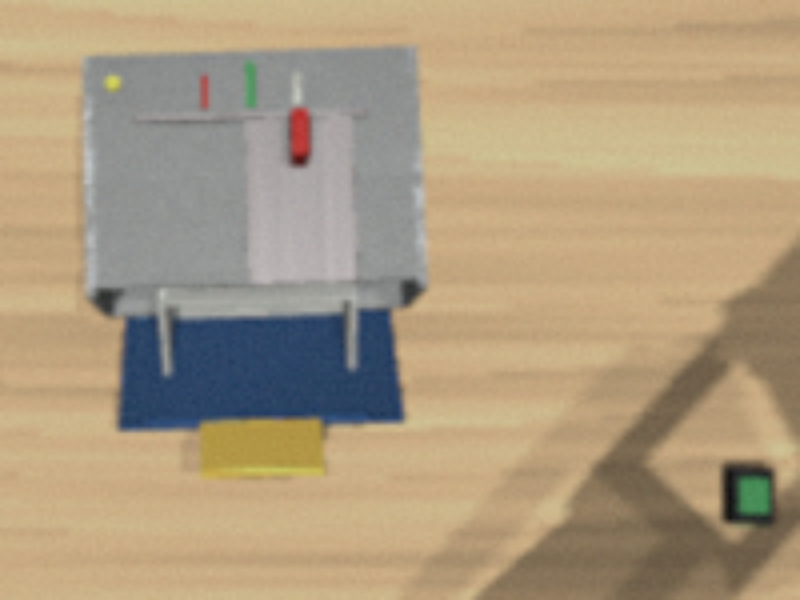

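```bash
python3 -m handwheel '-0.01 0.178 0 0 0 -0.19;-0.01 0.178 -0.1 0 0 -0.38;-0.01 0.178 -0.2 0 0 -0.57;-0.01 0.178 -0.3 0 0 -0.63;-0.01 0.178 -0.45 0 0 -0.63' -1 25;python3 -m handwheel '0 0 0 0 0 0'
```

```text
t: 5.75
tool_pos: [0.4304, -0.2781, 0.0711]
orientation: [2.271, 2.164, 0.001]
force: [1.3, -0.8, 0.5]
opening: 0.093
t: 5.85
tool_pos: [0.4247, -0.2737, 0.0638]
orientation: [-2.264, -2.162, 0.002]
force: [-0.8, 0.5, -1.3]
opening: 0.0928
```

```bash
python3 -m handwheel '0 -0.036 0 0 0 0;0 -0.036 -0.1 0 0 0;0 -0.036 -0.1 0 0 0'
```

```text
t: 6.15
tool_pos: [0.4281, -0.2881, 0.0396]
orientation: [-2.272, -2.168, 0.0]
force: [-0.9, 0.8, 0.5]
opening: 0.0933
```

```bash
python3 -m handwheel '0 0.01 -0.11 0 0 0;0 0.01 -0.11 0 0 0;0 0.01 -0.11 0 0 0'; python3 -m handwheel '0 0 0 0 0 0;0 0 0 0 0 0;0 0 0 0 0 0;0 0 0 0 0 0;0 0 0 0 0 0' 1 25; python3 -m handwheel '0 0 0 0 0 0;0 0 0 0 0 0;0 0 0 0 0 0;0 0 0 0 0 0' 
```

```text
t: 6.45
tool_pos: [0.4287, -0.285, 0.0083]
orientation: [2.272, 2.169, -0.0]
force: [-0.2, -0.5, 1.2]
opening: 0.0931
t: 6.95
tool_pos: [0.4283, -0.2845, 0.0069]
orientation: [2.272, 2.169, 0.0]
force: [-0.2, 0.4, 0.1]
opening: 0.0574
t: 7.35
tool_pos: [0.4282, -0.2844, 0.0065]
orientation: [-2.272, -2.169, 0.0]
force: [0.5, -0.3, -0.1]
opening: 0.0401
```

```bash
python3 -m handwheel '0 0 0.17 0 0 0;0 0 0.33 0 0 0.1;0 0.1 0.5 0 0 0.3;0 0.2 0.65 0 0 0.5;0 0.3 0.7 0 0 0.7'; python3 -m handwheel '0.1 0.8 0 0 0 0.95;0.1 0.8 0 0 0 0.95;0.1 0.8 0 0 0 0.95;0.1 0.8 0 0 0 0.95;0.1 0.8 0 0 0 0.95'; python3 -m handwheel '0 0 0 0 0 0.2;0 0 0 0 0 0.3'
```

```text
t: 7.85
tool_pos: [0.4291, -0.1948, 0.2205]
orientation: [1.619, 2.687, -0.0]
force: [1.7, 0.3, -0.4]
opening: 0.0398
t: 8.35
tool_pos: [0.4581, 0.0481, 0.2168]
orientation: [0.525, 3.097, 0.001]
force: [0.8, 0.1, 0.4]
opening: 0.0399
t: 8.55
tool_pos: [0.4581, 0.0473, 0.2165]
orientation: [-0.153, -3.138, -0.0]
force: [-0.7, -0.8, -0.9]
opening: 0.0396
```

```bash
python3 -m handwheel '0.12 0.04 0 0 0 0.17;0.24 0.04 0 0 0 0.17;0.24 0.04 0 0 0 0.17;0.24 0.04 0 0 0 0.17'; python3 m2.py t4
```

```text
t: 8.95
tool_pos: [0.53, 0.0576, 0.2156]
orientation: [0.041, -3.139, -0.0]
force: [-0.2, -0.2, -0.5]
opening: 0.0402
lip 425 [0.45587941 0.05795422 0.11254505] [0.43723731 0.01870596 0.09366397] [0.4739988  0.09770993 0.12877847]
door angle 0.8178313187746384 0.7874596440197654 0.8685830326943753
green none
[0.52969511 0.05755745 0.21613782]
```

View pics/t4.png

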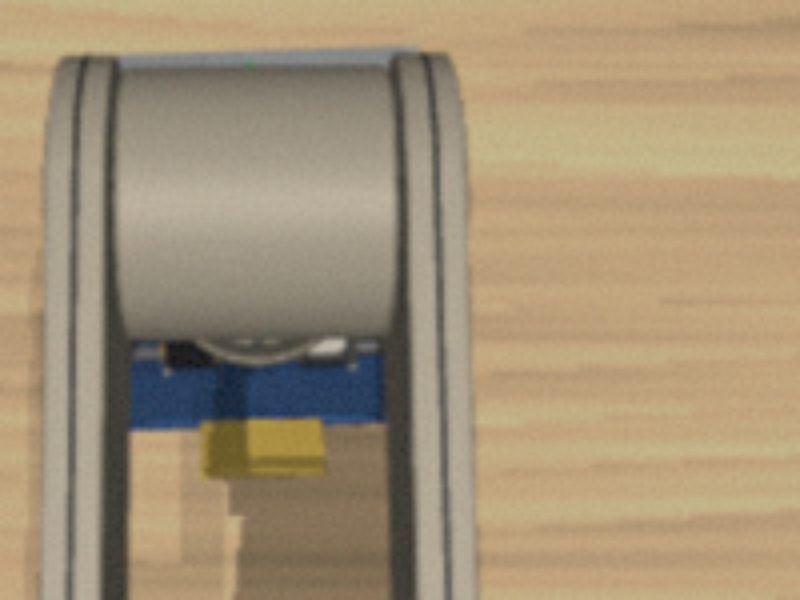

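```bash
python3 -m handwheel '0 0.005 -0.1 0 0 0;0 0.005 -0.2 0 0 0;0 0.005 -0.3 0 0 0;0 0.005 -0.38 0 0 0;0 0.005 -0.38 0 0 0'; python3 -m handwheel '0 0 -0.04 0 0 0;0 0 -0.08 0 0 0;0 0 -0.08 0 0 0'; python3 - <<'E'
from h import *
im,d=robot.read_camera("scene"); cv2.imwrite("pics/s5.png",cv2.resize(im[120:290,230:420,::-1],None,fx=4,fy=3.5))
E
```

```text
t: 9.5
tool_pos: [0.5267, 0.0589, 0.0994]
orientation: [0.041, -3.135, 0.0]
force: [0.2, -0.3, -0.3]
opening: 0.0401
t: 9.8
tool_pos: [0.5297, 0.059, 0.0777]
orientation: [0.041, -3.141, 0.0]
force: [-0.0, 0.1, -0.2]
opening: 0.0397
```

View pics/s5.png

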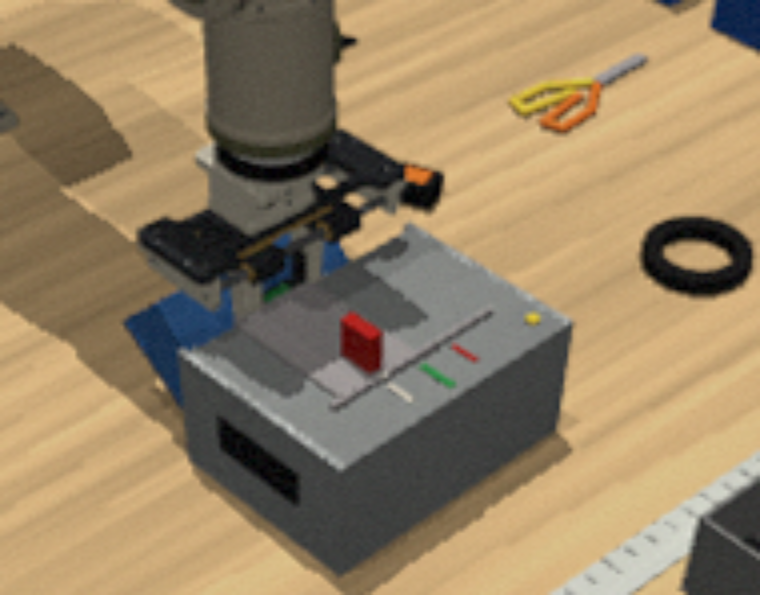

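```bash
python3 -m handwheel '0 0 -0.02 0 0 0;0 0 -0.02 0 0 0'; python3 -m handwheel '0 0 0 0 0 0;0 0 0 0 0 0;0 0 0 0 0 0;0 0 0 0 0 0' -0.2;  python3 -m handwheel '0 0 0.1 0 0 0;0 0 0.2 0 0 0;0 0 0.3 0 0 0;0 0 0.45 0 0 0;0 0 0.45 0 0 0'
```

```text
t: 10.05
tool_pos: [0.5303, 0.0591, 0.0724]
orientation: [-0.042, 3.141, -0.0]
force: [-0.3, -0.0, -1.0]
opening: 0.0403
t: 10.45
tool_pos: [0.5304, 0.0591, 0.0728]
orientation: [-0.042, 3.141, -0.0]
force: [-0.0, -0.3, -0.8]
opening: 0.0556
t: 10.95
tool_pos: [0.5339, 0.0592, 0.2152]
orientation: [-0.041, 3.13, 0.0]
force: [0.4, -0.6, -0.4]
opening: 0.0556
```

```bash
python3 -m handwheel '-0.15 -0.05 0 0 0 0;-0.28 -0.15 0 0 0 0;-0.4 -0.25 0 0 0 0;-0.47 -0.4 0 0 0 0;-0.47 -0.55 0 0 0 0' 1 20; python3 m2.py t6
```

```text
t: 11.45
tool_pos: [0.3874, -0.1067, 0.2078]
orientation: [-0.044, 3.14, -0.001]
force: [0.8, -0.4, 0.4]
opening: 0.0199
lip 427 [0.45583676 0.05808023 0.11260016] [ 0.43660129  0.01878815 -0.00097111] [0.47398303 0.09743977 0.12911928]
door angle 0.8172890651790716 0.7856554494148099 1.7464502398178652
green none
[ 0.3878939  -0.11322004  0.20794687]
```

View pics/t6.png

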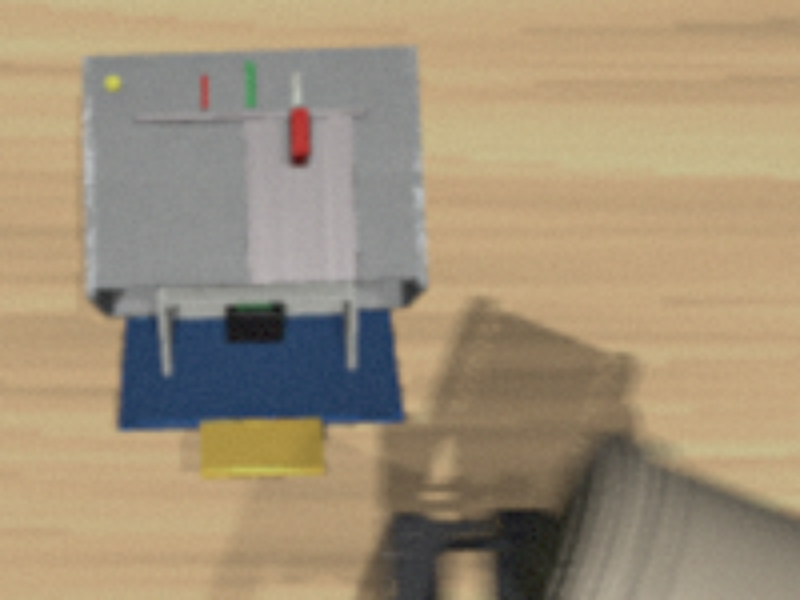

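```bash
python3 - <<'E'
from h import *
D=np.load("pics/t6d.npy")
m=np.zeros(D.shape,bool); m[205:217,306:322]=1
P,r,c=cloud("top",D,m)
yaw=.037;C=np.array([.635,.0639]);R=np.array([[np.cos(yaw),np.sin(yaw)],[-np.sin(yaw),np.cos(yaw)]])
b=(P[:,:2]-C)@R.T; t=.8172; dx=b[:,0]+.08; dz=P[:,2]-.02
xd=dx*np.cos(t)+dz*np.sin(t); zd=-dx*np.sin(t)+dz*np.cos(t)
for rr in range(205,217):
    s=(r==rr)&(c>310)&(c<318); print(rr,np.median(xd[s])*1e3,np.median(zd[s])*1e3,np.median(b[s,1])*1e3,np.median(P[s,2])*1e3)
E
```

```text
205 63.28689216534428 63.862728673350496 0.21723006918959734 110.08604236472586
206 29.84962928439088 29.171074990133036 0.3259754153231086 61.728094327374585
207 28.420311633184383 31.72131428050262 0.41719386092096605 62.43083046231224
208 27.42687681581266 34.80452353472709 0.5036323357608687 63.78855447076348
209 25.012449693245784 35.89517742473034 0.5945630874038885 62.8017374866241
210 21.70795877431373 36.699176635248094 0.6895232664404076 60.94214361083505
211 16.8087787783592 35.28399012118529 0.7828965717908618 56.47609161373435
212 13.51625625677634 35.644239790748315 0.8762256588022053 54.31918213055575
213 10.100266913289536 35.39276108221777 0.9671698137374362 51.58349918820848
214 7.015217623918051 36.43559180249901 1.0586464304511571 50.003328741073496
215 2.3493739462600582 35.60850352416502 1.1554274666914073 46.07891938146813
216 -0.5917008290528513 36.369400116839934 1.2496491797352054 44.454846813669626
```

Connector is seated on the pocket floor: its top is 36 mm up the door, i.e. 6 + 30. Now I close the door from the front.

```bash
python3 -m handwheel '0.02 0.17 0 0 0 0;0.02 0.34 0 0 0 0;0.02 0.5 0 0 0 0;0.02 0.57 0 0 0 0;0.02 0.57 -0.1 0 0 0'; python3 -m handwheel '0 0 -0.1 0 0 0;0 0 -0.2 0 0 0;0 0 -0.27 0 0 0;0 0 -0.27 0 0 0'
```

```text
t: 12.0
tool_pos: [0.3978, 0.0681, 0.1811]
orientation: [-0.047, 3.134, 0.002]
force: [0.2, -0.8, 0.3]
opening: 0.0004
t: 12.4
tool_pos: [0.3926, 0.0652, 0.0933]
orientation: [0.042, -3.135, 0.0]
force: [-1.0, -0.3, 0.2]
opening: 0.0004
```

```bash
python3 -m handwheel '0.06 -0.01 0.01 0 0 0;0.12 -0.01 0.02 0 0 0;0.16 -0.01 0.06 0 0 0;0.2 -0.01 0.09 0 0 0;0.24 -0.01 0.12 0 0 0'; python3 -m handwheel '0.05 0 0.03 0 0 0;0.1 0 0.05 0 0 0;0.15 0 0.065 0 0 0;0.15 0 0.065 0 0 0'
```

```text
t: 12.9
tool_pos: [0.4675, 0.0623, 0.1339]
orientation: [0.042, -3.141, -0.0]
force: [-2.7, 0.0, -2.2]
opening: 0.0006
t: 13.3
tool_pos: [0.5142, 0.0622, 0.1541]
orientation: [-0.041, 3.139, 0.0]
force: [0.5, -0.5, 0.6]
opening: 0.0006
```

```bash
python3 -m handwheel '0.03 0 0.01 0 0 0;0.06 0 0.01 0 0 0;0.075 0 0.01 0 0 0;0.08 0 0.01 0 0 0'; python3 -m handwheel '0.01 0 0 0 0 0;0.01 0 0 0 0 0'
```

```text
t: 13.7
tool_pos: [0.5366, 0.062, 0.1553]
orientation: [-0.041, 3.141, -0.0]
force: [-2.2, -0.1, 1.0]
opening: 0.0006
t: 13.9
tool_pos: [0.5371, 0.062, 0.1551]
orientation: [0.042, -3.136, 0.0]
force: [-13.9, -0.2, 10.7]
opening: 0.0007
```

```bash
python3 -m handwheel '0.005 0 0 0 0 0;0.005 0 0 0 0 0'; python3 -m handwheel '-0.06 0 0 0 0 0;-0.12 0 0.05 0 0 0;-0.15 0 0.2 0 0 0;-0.15 -0.1 0.3 0 0 0;-0.15 -0.25 0.3 0 0 0'; python3 -m handwheel '0 -0.15 0 0 0 0;0 -0.3 0 0 0 0;0 -0.4 0 0 0 0';python3 m2.py t7
```

```text
t: 14.1
tool_pos: [0.5372, 0.062, 0.1551]
orientation: [0.042, -3.133, 0.0]
force: [-22.6, -1.0, 15.4]
opening: 0.0003
t: 14.6
tool_pos: [0.4983, -0.0125, 0.251]
orientation: [-0.047, 3.131, -0.001]
force: [1.0, -0.1, -0.2]
opening: 0.0007
t: 14.9
tool_pos: [0.4955, -0.1358, 0.2453]
orientation: [-0.039, 3.14, -0.002]
force: [-0.4, 0.5, 0.6]
opening: 0.0005
lip 124 [0.55013666 0.06214693 0.17148779] [0.54622063 0.02393604 0.14537948] [0.5549955  0.10009537 0.1787259 ]
door angle 0.033091877059456626 -0.0012308969905455425 0.057876923825211785
green none
[ 0.49531732 -0.13899916  0.24505531]
```

View pics/t7.png

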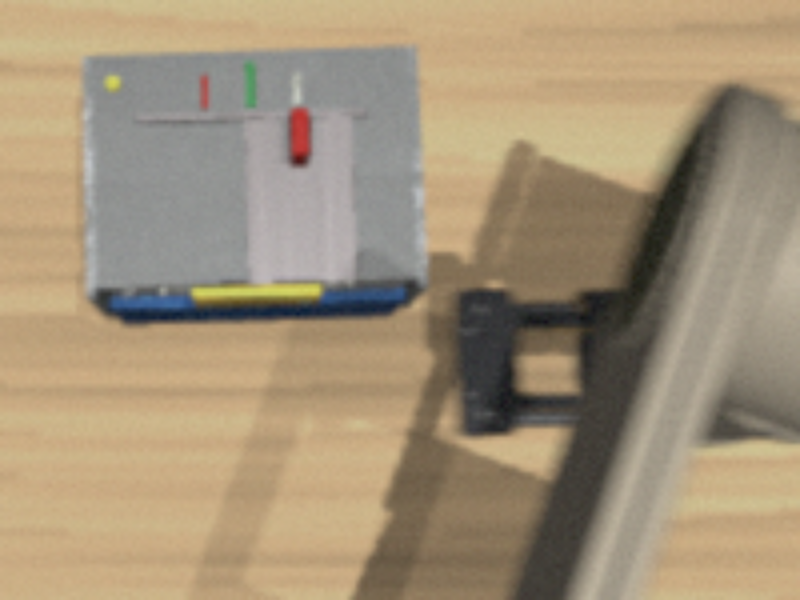

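```bash
python3 -m handwheel '0.515 0.58 0 0 0 0;0.515 0.58 0 0 0 0;0.515 0.58 0 0 0 0;0.515 0.58 0 0 0 0;0.515 0.58 0 0 0 0' 0 30; python3 -m handwheel '0 0 0 0 0 0;0 0 0 0 0 0'
```

```text
t: 15.45
tool_pos: [0.6518, 0.0441, 0.2446]
orientation: [-0.044, 3.141, 0.001]
force: [0.0, -0.6, 0.3]
opening: 0.0363
t: 15.65
tool_pos: [0.6503, 0.0418, 0.2443]
orientation: [0.044, -3.14, 0.001]
force: [0.1, -0.2, -0.2]
opening: 0.0459
```

```bash
python3 -m handwheel '0 -0.023 0 0 0 0;0 -0.023 -0.1 0 0 0;0 -0.023 -0.2 0 0 0;0 -0.023 -0.28 0 0 0;0 -0.023 -0.31 0 0 0'; python3 -m handwheel '0 0 0 0 0 0;0 0 0 0 0 0'
```

```text
t: 16.15
tool_pos: [0.648, 0.0324, 0.1492]
orientation: [0.038, -3.137, 0.0]
force: [-0.1, -0.1, -0.8]
opening: 0.0466
t: 16.35
tool_pos: [0.6508, 0.0334, 0.1538]
orientation: [-0.04, 3.139, -0.0]
force: [-0.0, -0.4, -0.0]
opening: 0.0467
```

```bash
python3 -m handwheel '0 0 -0.02 0 0 0;0 0 -0.02 0 0 0;0 0 -0.02 0 0 0;0 0 -0.02 0 0 0;0 0 -0.02 0 0 0' 1 40; python3 -m handwheel '0 0 0 0 0 0;0 0 0 0 0 0;0 0 0 0 0 0' 
```

```text
t: 16.85
tool_pos: [0.6504, 0.0337, 0.1465]
orientation: [-0.042, 3.141, -0.001]
force: [0.5, -3.5, 1.4]
opening: 0.0115
t: 17.15
tool_pos: [0.6505, 0.0339, 0.1465]
orientation: [-0.041, 3.141, -0.001]
force: [0.6, -3.9, 2.1]
opening: 0.012
```

```bash
python3 -m handwheel '0 0.03 0 0 0 0;-0.002 0.06 0 0 0 0;-0.003 0.09 0 0 0 0;-0.004 0.102 0 0 0 0;-0.004 0.102 0 0 0 0'; python3 -m handwheel '0 0 0 0 0 0;0 0 0 0 0 0;0 0 0 0 0 0'; cat > m3.py <<'E'
from h import *
import sys
for n in("scene","top"):
    im,d=robot.read_camera(n)
    a=im[150:270,260:390] if n=="scene" else im[130:230,260:370]
    cv2.imwrite(f"pics/{sys.argv[1]}_{n}.png",cv2.resize(a[:,:,::-1],None,fx=5,fy=5))
    hsv=cv2.cvtColor(im,cv2.COLOR_RGB2HSV)
    print(n,[(q,[(np.round(x["at"],1),round(x["conf"],2)) for x in robot.tip_of(n,q)[:1]]) for q in("shutter_tab","half_mark")])
print(robot.read_state())
E
python3 m3.py f1
```

```text
t: 17.65
tool_pos: [0.6494, 0.0645, 0.1465]
orientation: [-0.042, 3.14, -0.002]
force: [0.7, -7.4, 2.3]
opening: 0.0119
t: 17.95
tool_pos: [0.6494, 0.0638, 0.1465]
orientation: [-0.041, 3.141, -0.002]
force: [0.7, -6.8, 3.1]
opening: 0.0116
scene [('shutter_tab', [(array([206.7, 328.6]), 0.92)]), ('half_mark', [(array([228.2, 339.3]), 0.68)])]
top [('shutter_tab', [(array([163.8, 311.3]), 0.85)]), ('half_mark', [(array([252.8, 234.3]), 0.49)])]
{'t': 18.25, 'q': array([ 2.01829095e-02,  3.10646247e-01,  1.41383603e+00, -1.41859637e-03,
        1.41636604e+00, -1.57632823e+00]), 'dq': array([ 1.23971951e-03,  4.31684575e-04, -8.30101649e-05,  3.50982497e-04,
        1.39667656e-03,  9.31507215e-04]), 'joint_torque': array([  4.20682803, -62.2506237 , -46.58128023,   2.40082718,
         0.11471792,   0.23020442]), 'tool_pos': array([0.64939772, 0.06378975, 0.14648761]), 'orientation': array([-4.07237329e-02,  3.14057328e+00, -2.19278390e-03]), 'force': array([ 0.63923038, -6.57779488,  2.72075207]), 'wrist_torque': array([-1.12552541, -0.03217752,  0.1821897 ]), 'opening': 0.011991400117727018}
```

View pics/f1_scene.png

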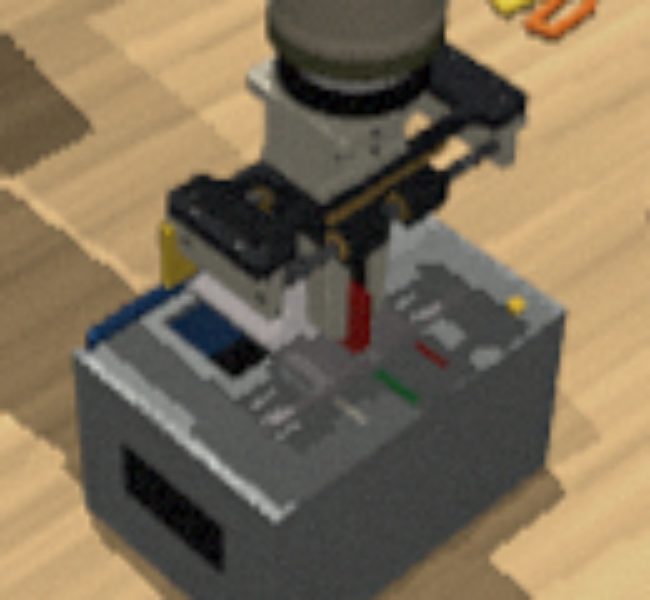

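View pics/f1_top.png

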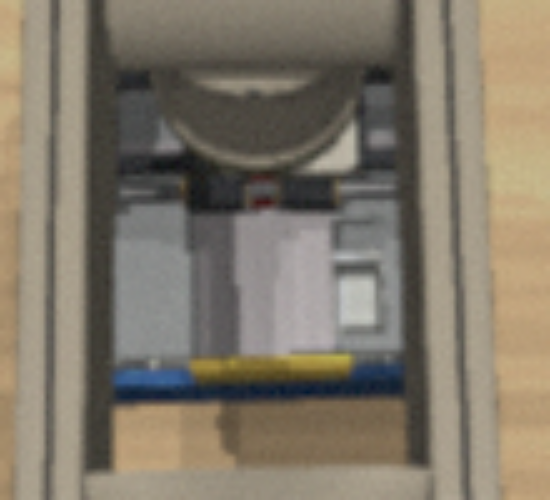

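```bash
python3 - <<'E'
from h import *
im,d=robot.read_camera("scene")
hsv=cv2.cvtColor(im,cv2.COLOR_RGB2HSV)
red=cv2.inRange(hsv,(0,120,40),(8,255,255))|cv2.inRange(hsv,(174,120,40),(180,255,255))
g=cv2.inRange(hsv,(40,80,40),(85,255,255))
yaw=.037;C=np.array([.635,.0639]);R=np.array([[np.cos(yaw),np.sin(yaw)],[-np.sin(yaw),np.cos(yaw)]])
for nm,m,(a,b,e,f) in(("red",red,(325,200,338,222)),("green",g,(330,220,350,235))):
    w=np.zeros_like(m);w[b:f,a:e]=1;P,r,c=cloud("scene",d,(m*w)>0)
    bb=np.c_[(P[:,:2]-C)@R.T,P[:,2]]*1e3; print(nm,len(P),bb.mean(0).round(1),np.percentile(bb,[5,50,95],axis=0).round(1).tolist())
print("tab foot",((atz("scene",[331.4,219.4],.135)[:,:2]-C)@R.T*1e3))
E
```

```text
red 60 [ 25.8  -2.9 160.4] [[18.9, -7.8, 139.6], [27.1, -3.7, 160.8], [29.6, 3.2, 175.8]]
green 20 [ 55.   -1.7 130.2] [[43.0, -4.8, 126.9], [54.6, -1.9, 130.0], [67.1, 1.7, 132.4]]
tab foot [[25.39533321 -0.48193736]]
```

```bash
python3 -m handwheel '0 0.002 0 0 0 0;0 0.002 0 0 0 0;0 0.002 0 0 0 0;0 0.002 0 0 0 0;0 0.002 0 0 0 0'; python3 -m handwheel '0 0 0 0 0 0;0 0 0 0 0 0;0 0 0 0 0 0;0 0 0 0 0 0;0 0 0 0 0 0'; python3 m2.py t8; python3 -c "
from plant import robot
print([robot.read_state()[k] for k in('t','tool_pos','force')])"
```

```text
t: 18.8
tool_pos: [0.6494, 0.0644, 0.1465]
orientation: [-0.041, 3.141, -0.002]
force: [0.0, -7.4, 2.9]
opening: 0.0119
t: 19.3
tool_pos: [0.6493, 0.0644, 0.1465]
orientation: [-0.041, 3.141, -0.002]
force: [0.2, -7.3, 3.0]
opening: 0.0116
lip 97 [0.5505118  0.05869463 0.17356746] [0.54668203 0.0239451  0.158089  ] [0.55497393 0.10006553 0.1795798 ]
door angle 0.02985996481004021 0.003568095519626896 0.05335993619404734
green none
[0.6493749  0.06435945 0.14647556]
[19.35, array([0.6493749 , 0.06435945, 0.14647556]), array([ 0.84618377, -6.42352991,  2.88448443])]
```

Stable. Handing in.

```bash
python3 -c "
from plant import robot
print(robot.close_job(), robot.read_state()['opening'])"
```

```text
the job is handed in; nothing more can be done
the job is handed in; nothing more can be done
```

I did the whole job in the order asked and handed it in at about 19.4 s, with the gripper still holding the red tab at half travel. No verdict was reported.

- **Door open:** I hooked the lip from behind and pulled the door down to about 0.81 rad.
- **Connector:** The green connector sits on the pocket floor; depth readings put its top 36 mm up the door, as expected for its 30 mm side.
- **Door shut:** I pushed the lip until the door met its stop, at about 23 N in x. The lip then measured within about 1 mm of its shut position. The script's 0.03 rad reading includes about 0.026 rad from the lip's thickness, so the true angle is about 0 to 0.01 rad.
- **Shutter:** The tab is gripped, with the fingers 12 mm apart. The tool is at y = 0.0644, against 0.0644 to 0.0645 for the green mark's line. The pull back is 6.4 to 7.4 N, against the 6.6 N given for half travel.

**Checks that disagreed or were missed:**
- The scene camera read the green mark about 1.7 mm off, so I relied on the top camera for the final position.
- The network found no half mark in the final top view because the arm hid it.
- I never touched the orange connector, the tape rolls or the snips, but I did not measure their positions again at the end.

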